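# Snap the bench markers into their spring clips

### The job

Put each marker away in the clip of its own colour: lay it centred over the two forks, with its cap at the clip's coloured end, and push it down past the sprung jaw until it lies fully home on the channel floor and the jaw has snapped shut over it. Leave the other things on the bench where they are.

Things in the scene. Friction and masses are not known exactly. Their poses are not given: they have to be found in the camera images.
- red_marker: loose marker pen with a white barrel and a red cap, a rod 126 mm long and 12 mm wide and high, 25 g, lying on the worktop. Origin: middle of its length, on its underside; its y axis runs along the rod and the cap is at the -y end; z up.
- red_marker_cap (a point): point on the rod's centre line inside the red cap, 45 mm from the middle of the red marker towards its cap end
- red_clip: fixed fork clip with one red end; base plate 64 (x) x 132 (y) x 8 mm, origin mid underside, z up. The rod's channel runs along y. Two forks, 10 mm thick in y, at y = -42 (grey) and y = +42 mm (red, with a red stripe on the base beside it); between them nothing stands above 18 mm, so the fingers fit there. Each fork has a fixed prong on the +x side, 57 mm high, flared at the top.
- red_clip_seat (a point): middle of the red clip's channel floor, 30 mm above the worktop, axes as the clip: where the underside of the red marker's middle comes to rest. The channel is 14 mm wide (x -7 to +7 mm); its mouth, about 60 mm above the worktop, is 23 mm wide.
- red_clip_jaw (a joint): angle (rad) of the clip's sprung jaw: 0 closed, up to 0.5 pushed aside; 0.12 lets a rod by. Two dark steel fingers on the channel's -x side, one per fork, hinged 14 mm and 61 mm high above the worktop; sloping noses (44 to 46 mm up) reach 4 mm into the channel and snap over a rod pushed down on to the floor, which takes 5 to 15 N
- blue_marker: loose marker pen with a white barrel and a blue cap, a rod 126 mm long and 12 mm wide and high, 25 g, lying on the worktop. Origin: middle of its length, on its underside; its y axis runs along the rod and the cap is at the -y end; z up.
- blue_marker_cap (a point): point on the rod's centre line inside the blue cap, 45 mm from the middle of the blue marker towards its cap end
- blue_clip: fixed fork clip with one blue end; base plate 64 (x) x 132 (y) x 8 mm, origin mid underside, z up. The rod's channel runs along y. Two forks, 10 mm thick in y, at y = -42 (grey) and y = +42 mm (blue, with a blue stripe on the base beside it); between them nothing stands above 18 mm, so the fingers fit there. Each fork has a fixed prong on the +x side, 57 mm high, flared at the top.
- blue_clip_seat (a point): middle of the blue clip's channel floor, 30 mm above the worktop, axes as the clip: where the underside of the blue marker's middle comes to rest. The channel is 14 mm wide (x -7 to +7 mm); its mouth, about 60 mm above the worktop, is 23 mm wide.
- blue_clip_jaw (a joint): angle (rad) of the clip's sprung jaw: 0 closed, up to 0.5 pushed aside; 0.12 lets a rod by. Two dark steel fingers on the channel's -x side, one per fork, hinged 14 mm and 61 mm high above the worktop; sloping noses (44 to 46 mm up) reach 4 mm into the channel and snap over a rod pushed down on to the floor, which takes 5 to 15 N
- dish: white screw dish, 62 mm across, 14 mm high; loose bystander, origin at the middle of its underside
- spudger: black pry tool 150 x 10 x 7 mm, its length along y; loose bystander, origin at the middle of its underside
- tape: roll of amber tape lying flat, 76 x 70 x 19 mm; loose bystander, origin at the middle of its underside
- driver: small red screwdriver 146 x 13 x 13 mm, its length along y; loose bystander, origin at the middle of its underside
- bin_1: blue parts bin 142 x 107 x 60 mm; loose bystander, origin at the middle of its underside
- bin_2: yellow parts bin 142 x 107 x 60 mm; loose bystander, origin at the middle of its underside
There are look-alikes about, which are no part of the job. Leave any turquoise or yellow look-alike of the red_marker alone.

How it is judged:
By the outcome, as a careful person would: the job done as asked, in the order asked, and still so for the second after the job is handed in, with the robot touching nothing.
It also fails if it takes over 69 s, if anything falls off the work surface, if the arm or the gripper's body presses on something with over 40 N, if the wrist force passes 120 N, or if a joint passes its speed limit or range.

### The arm

A 7-joint arm with a two-finger parallel gripper is mounted at the origin on a cart in front of the work surface, level with it; the furniture and walls round the work are solid. World frame = base frame: x ahead of the robot, y to its left, z up, the work surface at z = 0. Lengths are in m, angles in rad, forces in N, time in s.
With the tool pointing down it reaches from about 0.425 to 0.875 m from the base axis. Payload 4.7 kg.
Tool frame: the origin (TCP) lies between the finger pads; the fingertips stand 11 mm ahead of it and the grasp point (between the pads) lies 8 mm behind it; z points along the fingers, y is the line along which they close (so a half turn about z gives the same grasp; the last joint's range is limited). The gripper opens to 87 mm and grips with 3 to 60 N. Pads are 19 mm wide; open, the fingers measure 117 mm over their backs; the gripper's body (75 mm by 190 mm) begins 51 mm behind the grasp point.
Start: joints at [-1.253, 0.321, -0.07, 1.45, 0.023, 1.371, -0.057], TCP at [0.194, 0.62, 0.234] pointing down, gripper open.
Joint ranges: [-2.86, 2.86], [-0.3, 2.09], [-1.38, 1.24], [0.06, 2.45], [-1.56, 4.7], [0.09, 2.05], [-2.69, 2.69]. Speed limits (rad/s): [2.57, 2.57, 3.14, 3.14, 3.14, 3.14, 3.14].

### API

Orientations are given as a rotation vector (axis times angle).
In Python, from bench import ctrl gives the robot as it stands. The module is installed in compiled form; this text tells all that it offers.
- The arm moves only by the shell command python3 -m inch 'ROWS' [FORCE]. ROWS is JSON, a list of rows, each an object with "slide": the shift along the tool's x, y, z scaled (see below), a list of three; "angular": the turn, a rotation vector about the tool's x, y, z scaled (see below), a list of three; "claw": the opening, from -1 (shut) to 1 (fully open). In form: [{"slide": [tx, ty, tz], "angular": [rx, ry, rz], "claw": claw}, ...]. A call has 1 to 10 rows; each row is the pose to reach, as a shift and turn from the pose commanded when the call began, along the tool's axes at that moment; what a row does not reach only later rows make up. The controller multiplies each number of a shift by 0.25 m and each number of a turn by 30 degrees. A row lasts 1/10 s, in which the tool goes at most 50 mm and 8.59 degrees, less where a joint would pass 70% of its speed; a pose out of reach is approached as far as the arm can. A call with a number of a shift or a turn outside -1 to 1 is refused whole. A call with a gripper value outside its range is refused whole. The fingers move at their own pace and stop on an object; FORCE is the grip in N (left out, the last holds). Time passes only in rows, so rows that repeat a pose let the fingers close. It gives the time, the measured TCP pose, the force, the opening and the grip force at its end, in the units of the state.
- ctrl.get_state(): the state, without advancing time (a new reading comes with each control period).
- ctrl.get_image(name): name is "scene" or "top" or "wrist"; returns a dict with "color" (400x640x3 uint8, red, green, blue), "depth" (400x640 float32, m along the optical axis (not along the pixel's ray), 0 where there is no reading), "camera_matrix" (3x3 intrinsics, pixels), "dist_coeffs" ([k1, k2, p1, p2, k3] as OpenCV has them; the pictures are not rectified), "extrinsics" (4x4, takes a point from camera to world coordinates); the wrist camera has in their place "tool_from_camera" (4x4, takes a point from camera to tool coordinates, whose origin is the TCP and whose axes are the flange's). Camera axes: x right, y up, looking along -z (the intrinsics and any distortion apply to the point x, -y, -z); pixel columns grow to the right and rows downward; lengths in m; the calibration is good to about 2 mm. A picture is of the moment at which its call begins: read the wrist's pose just before it.
- ctrl.close_job(): hands the job in; it is judged then, once.
Trained networks look in the newest picture that a camera, given by its name, has taken for a name from the list of things; names that differ only in an ending like _2 or _b are one class to them, and where a whole thing is asked for, a point or a joint stands for the part that bears it (a point fixed in the world has none). Each returns a list of dicts, best first, with "confidence" (0 to 1); they miss things now and then, are a little off and sometimes report something else, mostly with a low value. They report only what shows in the picture. A call takes as long as a camera call. They do not tell look-alikes from the thing itself.
- ctrl.find_in(query, camera): "bbox" ([centre column, centre row, width, height] in pixels, round what is visible of it).
- ctrl.outline_of(query, camera): "mask" (400x640 bool, what is visible of it) and "bbox" ([centre column, centre row, width, height] in pixels, round what is visible of it).
The state is a dict: "time": time; "joint_positions": joint angles; "qd": joint speeds; "joint_torque": joint torques, N m; "position": TCP position; "tool_rot": TCP orientation; "ft_force": force on the tool from outside, world axes, zero at the start; "torque": the same for the moment, N m; "grip_width": opening from 0.0 (shut) to 1.0 (fully open); "grip_force": force on a finger pad.
Only numpy, scipy, OpenCV 4.12 (cv2) and the standard library are available. Lean on these libraries where they do the work, as an engineer would, in place of code of your own. Each camera call takes 0.05 s, during which the arm holds its last target. There are 200 camera calls.

## Working session

There is one attempt and no reset: what is moved stays moved. The work goes in short steps, Python scripts to look and compute and a shell command to move; the robot and the scene stay as the last step left them, time stands still between calls to the robot, and variables do not carry over. Pictures are saved under pics/ and viewed, at most 12 in all, crops included, and the job is handed in when it is done.

```bash
mkdir -p pics; cat > h.py <<'E'
import numpy as np, cv2
from bench import ctrl
from scipy.spatial.transform import Rotation as R
def grab(n):
    s=ctrl.get_state(); im=ctrl.get_image(n)
    if n=='wrist':
        T=np.eye(4); T[:3,:3]=R.from_rotvec(s['tool_rot']).as_matrix(); T[:3,3]=s['position']
        im['extrinsics']=T@np.array(im['tool_from_camera'])
    return im
def world(im,uv=None):
    """uv Nx2 pixels -> world points by depth (all pixels if None)"""
    d=im['depth']
    if uv is None:
        v,u=np.mgrid[:400,:640]; uv=np.c_[u.ravel(),v.ravel()]
    uv=np.asarray(uv,float)
    p=cv2.undistortPoints(uv.reshape(-1,1,2),np.array(im['camera_matrix'],float),np.array(im['dist_coeffs'],float)).reshape(-1,2)
    z=d[uv[:,1].round().astype(int),uv[:,0].round().astype(int)]
    c=np.c_[p[:,0]*z,-p[:,1]*z,-z]
    E=np.array(im['extrinsics']); return c@E[:3,:3].T+E[:3,3]
def save(im,f,crop=None,k=1):
    c=im['color'][:,:,::-1]
    if crop: c=c[crop[1]:crop[3],crop[0]:crop[2]]
    cv2.imwrite(f,cv2.resize(c,None,fx=k,fy=k))
E
python3 - <<'E'
from h import *
print(ctrl.get_state())
t=grab('top'); 
for q in ['red_marker','blue_marker','red_clip','blue_clip','red_marker_cap','blue_marker_cap']:
    for r in ctrl.outline_of(q,'top')[:5]:
        m=r['mask']; v,u=np.nonzero(m); P=world(t,np.c_[u,v]); med=np.median(P,0)
        x=P[:,:2]-P[:,:2].mean(0); w,V=np.linalg.eigh(x.T@x)
        print(q,round(r['confidence'],2),np.round(r['bbox']),med.round(3),'ax',np.round(np.degrees(np.arctan2(V[1,1],V[0,1]))), 'rgb',np.median(t['color'][m],0))
save(t,'pics/top.png'); s=grab('scene'); save(s,'pics/scene.png')
print(np.array(t['extrinsics']).round(3), t['camera_matrix'])
E
```

```text
{'time': 0.0, 'joint_positions': array([-1.25290275,  0.32183042, -0.07010455,  1.45168983,  0.02261887,
        1.37082616, -0.05691198]), 'qd': array([ 0.00141758, -0.0005375 , -0.00046506,  0.00105509, -0.00054545,
       -0.00152257, -0.0002505 ]), 'joint_torque': array([ 3.58279021e-04, -4.91298687e+01, -4.03822605e-01, -3.12518513e+01,
       -6.39984920e-02,  4.37914033e-02,  1.79502413e-04]), 'position': array([0.19431969, 0.61969649, 0.23244941]), 'tool_rot': array([-4.75272235e-01, -3.10524514e+00,  3.07466778e-03]), 'ft_force': array([0.3883416 , 0.37008389, 0.4446505 ]), 'torque': array([ 0.04319705, -0.00374591,  0.04221789]), 'grip_force': 0.0, 'grip_width': 0.9990971065788029}
red_marker 0.64 [291. 166.  30.  28.] [0.636 0.097 0.011] ax -157.0 rgb [179.  156.5 138. ]
red_marker 0.62 [404. 250.  34.   6.] [ 0.357 -0.286  0.011] ax 91.0 rgb [221.5 191.   56. ]
red_marker 0.59 [440. 170.  38.  12.] [ 0.631 -0.411  0.01 ] ax 76.0 rgb [ 48. 138. 131.]
blue_marker 0.66 [354. 187.  32.   6.] [ 0.576 -0.104  0.012] ax 82.0 rgb [194. 187. 169.]
red_clip 0.97 [422. 209.  42.  19
[... 151 characters left out ...]
87 [225. 220.  45.  37.] [0.452 0.322 0.01 ] ax 57.0 rgb [144. 141. 146.]
blue_clip 0.19 [357. 186.  32.   9.] [ 0.574 -0.111  0.011] ax 81.0 rgb [179.5 172.  159.5]
red_marker_cap 0.71 [441. 169.  36.  12.] [ 0.632 -0.403  0.01 ] ax 76.0 rgb [ 47. 140. 133.]
red_marker_cap 0.7 [292. 164.  28.  27.] [0.641 0.103 0.011] ax -156.0 rgb [176.5 153.  134.5]
red_marker_cap 0.54 [405. 253.  39.   4.] [ 0.358 -0.277  0.009] ax 92.0 rgb [195. 164.  58.]
[[ 0.012  0.989 -0.149  0.28 ]
 [-1.     0.012 -0.004  0.004]
 [-0.003  0.149  0.989  1.722]
 [ 0.     0.     0.     1.   ]] [[520.65178711   0.         316.84439997]
 [  0.         520.65178711 196.18433925]
 [  0.           0.           1.        ]]
```

View pics/top.png

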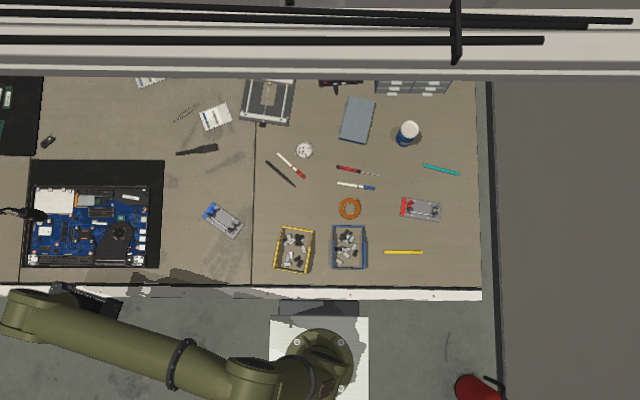

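View pics/scene.png

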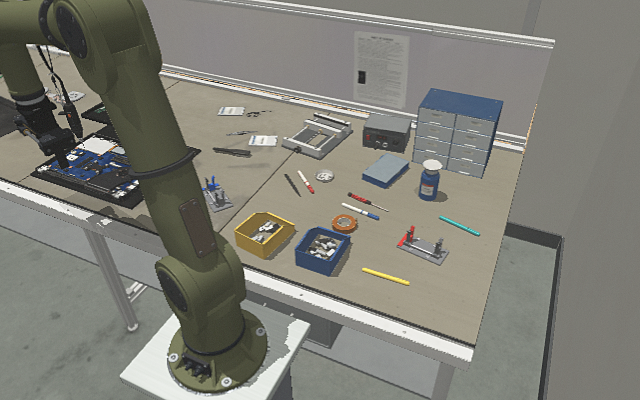

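The top view shows the red marker at px (291,166), its cap towards the lower right (303,177), with the spudger beside it. The blue marker is at (356,186) with its cap to the right, and the driver lies above it. The red clip is at (421,209), red end left; the blue clip is at (223,220), blue end upper left. The turquoise (440,170) and yellow (404,252) rods are the look-alikes. Next I take close views with the wrist camera, starting with the blue clip.

```bash
cat >> h.py <<'E'
def yaw():  # angle of tool y, deg
    M=R.from_rotvec(ctrl.get_state()['tool_rot']).as_matrix(); return np.degrees(np.arctan2(M[1,1],M[0,1]))
def need(x,y,z,yw=None):
    s=ctrl.get_state(); M=R.from_rotvec(s['tool_rot'])
    a=M.inv().apply(np.array([x,y,z])-s['position'])/.25
    if yw is None: yw=yaw()
    c,d=np.cos(np.radians(yw)),np.sin(np.radians(yw))
    T=R.from_matrix(np.array([[-d,c,0],[c,d,0],[0,0,-1]]))
    T=R.from_matrix(np.array([[-d,c,0],[c,d,0],[0,0,-1.]])) 
    print('slide',a.round(4),'turn',((M.inv()*T).as_rotvec(degrees=True)/30).round(4),'yaw',yaw().round(2),'t',s['time'],'pos',s['position'].round(4),'F',s['ft_force'].round(1),'grip',round(s['grip_width'],3),round(s['grip_force'],1))
E
python3 - <<'E'
from h import *
w=grab('wrist'); print(np.array(w['tool_from_camera']).round(3), w['camera_matrix'])
need(.452,.322,.28); need(.606,0,.36)
E
```

```text
[[ 0.     0.968  0.25   0.068]
 [ 1.    -0.     0.001  0.   ]
 [ 0.001  0.25  -0.968 -0.15 ]
 [ 0.     0.     0.     1.   ]] [[280.23609553   0.         324.01311959]
 [  0.         280.23609553 195.21118509]
 [  0.           0.           1.        ]]
slide [-1.3398 -0.83   -0.1859] turn [-0.0001  0.0001  0.    ] yaw 72.59 t 0.45 pos [0.1945 0.6202 0.2335] F [-0.4 -0.5  0.3] grip 1.001 0.0
slide [-2.3129 -1.8748 -0.5058] turn [-0.0001  0.0001  0.    ] yaw 72.59 t 0.45 pos [0.1945 0.6202 0.2335] F [-0.4 -0.5  0.3] grip 1.001 0.0
```

```bash
A='"angular":[0,0,0],"claw":1'
python3 -m inch '[{"slide":[-0.67,-0.42,0.1],"angular":[0,0,0],"claw":1},{"slide":[-0.67,-0.42,0.1],"angular":[0,0,0],"claw":1},{"slide":[-0.67,-0.42,0.1],"angular":[0,0,0],"claw":1},{"slide":[-0.67,-0.42,0.1],"angular":[0,0,0],"claw":1}]'
python3 -m inch '[{"slide":[-0.67,-0.42,0.1],"angular":[0,0,0],"claw":1},{"slide":[-0.67,-0.42,0.1],"angular":[0,0,0],"claw":1},{"slide":[-0.67,-0.42,0.1],"angular":[0,0,0],"claw":1},{"slide":[-0.67,-0.42,0.1],"angular":[0,0,0],"claw":1},{"slide":[-0.67,-0.42,0.1],"angular":[0,0,0],"claw":1},{"slide":[-0.67,-0.42,0.1],"angular":[0,0,0],"claw":1},{"slide":[-0.67,-0.42,0.1],"angular":[0,0,0],"claw":1}]'
python3 - <<'E'
from h import *
w=grab('wrist'); np.savez('bclip.npz',**w); save(w,'pics/w1.png')
for r in ctrl.outline_of('blue_clip','wrist')[:2]: print(r['confidence'],np.round(r['bbox']))
need(.576,-.104,.15,-8)
P=world(w).reshape(400,640,3); z=P[...,2]; print(np.nanmedian(z[z>-.05]))
c=w['color'].astype(int)
b=(c[...,2]>c[...,0]+60)&(z>0)
print('blue',b.sum(),np.median(P[b],0))
E
```

```text
time: 0.85
position: [0.324, 0.4683, 0.2086]
tool_rot: [0.475, 3.105, 0.001]
ft_force: [0.2, 0.8, 0.4]
grip_width: 1.0
grip_force: 0.0
time: 1.55
position: [0.4505, 0.321, 0.1838]
tool_rot: [-0.473, -3.105, -0.001]
ft_force: [0.3, 0.3, -0.1]
grip_width: 1.0
grip_force: 0.0
0.93 [327. 183. 119.  77.]
slide [-0.9845 -1.4762  0.1338] turn [ 8.0000e-04 -1.3000e-03  2.6923e+00] yaw 72.77 t 1.65 pos [0.4502 0.3214 0.1838] F [-0.2  0.3 -1. ] grip 0.998 0.0
0.022829464058146454
blue 7414 [0.44609068 0.59781274 0.02239801]
```

View pics/w1.png

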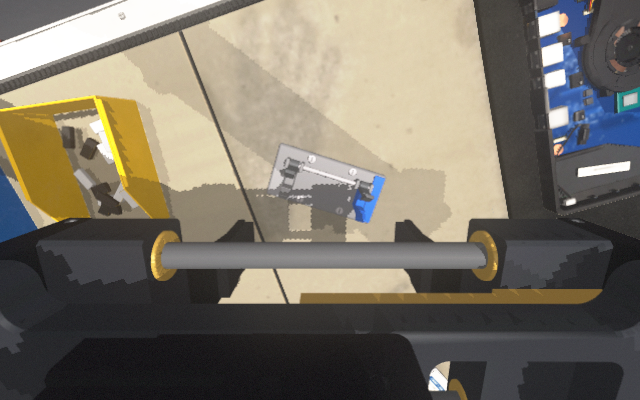

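The wrist view shows the blue clip at px (327,183), blue end right (370,198). I now measure it.

```bash
cat > clip.py <<'E'
import sys
from h import *
def measure(w,m,col):
    P=world(w).reshape(400,640,3); c=w['color'].astype(int)
    K=cv2.dilate(m.astype(np.uint8),np.ones((7,7)))>0
    z=P[...,2]
    pl=K&(z>.0045)&(z<.07)
    print('floor z',np.median(z[cv2.dilate(m.astype(np.uint8),np.ones((41,41))).astype(bool)&~K]),'plate z',np.median(z[pl]))
    q=P[pl][:,:2].astype(np.float32)
    (cx,cy),(a,b),an=cv2.minAreaRect(q*1000); print('minrect',cx,cy,a,b,an)
    cc=c[...,2]-c[...,0] if col=='blue' else c[...,0]-c[...,2]
    B=P[pl&(cc>60)]; print('colour n',len(B)); C=np.array([cx,cy])/1000
    d=B[:,:2].mean(0)-C
    th=np.radians(an if a>b else an+90); yv=np.array([np.cos(th),np.sin(th)])
    if yv@d<0: yv=-yv
    xv=np.array([yv[1],-yv[0]])
    print('yaxis deg',np.degrees(np.arctan2(yv[1],yv[0])))
    L=np.c_[(P[pl][:,:2]-C)@xv,(P[pl][:,:2]-C)@yv,P[pl][:,2]]*1000
    print('x pct',np.percentile(L[:,0],[.5,2,50,98,99.5]).round(1),'y',np.percentile(L[:,1],[.5,2,50,98,99.5]).round(1))
    for y0 in (-42,42):
        s=L[(abs(L[:,1]-y0)<9)&(L[:,2]>20)]
        for lo,hi in((20,35),(35,50),(50,65)):
            t=s[(s[:,2]>lo)&(s[:,2]<hi)]
            print(y0,lo,len(t),'y',np.percentile(t[:,1],[5,50,95]).round(1) if len(t) else '','x hist',np.histogram(t[:,0],np.arange(-32,33,4))[0])
if __name__=='__main__':
    w=np.load(sys.argv[1]); col=sys.argv[2]
    w={k:w[k] for k in w.files}
    r=ctrl.outline_of(col+'_clip','wrist')[0]; measure(w,r['mask'],col)
    x,y,a,b=r['bbox']; save(w,'pics/'+sys.argv[3],[int(x-75),int(y-55),int(x+75),int(y+55)],5)
E
python3 clip.py bclip.npz blue bc.png
```

```text
floor z 0.0017520601989097218 plate z 0.007610919016823536
minrect 453.4542541503906 322.84326171875 131.4875030517578 66.25272369384766 55.175445556640625
colour n 633
yaxis deg 55.175445556640625
x pct [-30.3 -29.5  -2.1  30.7  32.2] y [-64.7 -62.7  -1.7  61.9  64. ]
-42 20 104 y [-46.  -40.9 -36.9] x hist [ 0  0  0  0  1 22  3  4 24 33 15  2  0  0  0  0]
-42 35 83 y [-46.2 -41.5 -37.1] x hist [ 0  0  0  0  0 21  2  8  0  2 49  1  0  0  0  0]
-42 50 152 y [-46.3 -41.8 -37.3] x hist [ 0  0  0  0 15 34 20  0  0  0 21 46 16  0  0  0]
42 20 138 y [37.  39.2 45.7] x hist [ 0  0  0  0  0 25  9 16 30 33 22  3  0  0  0  0]
42 35 106 y [37.  40.  46.1] x hist [ 0  0  0  0  0 29  7  8  0  3 54  5  0  0  0  0]
42 50 148 y [37.1 41.3 46.4] x hist [ 0  0  0  0 15 34 20  0  0  0 18 47 14  0  0  0]
```

View pics/bc.png

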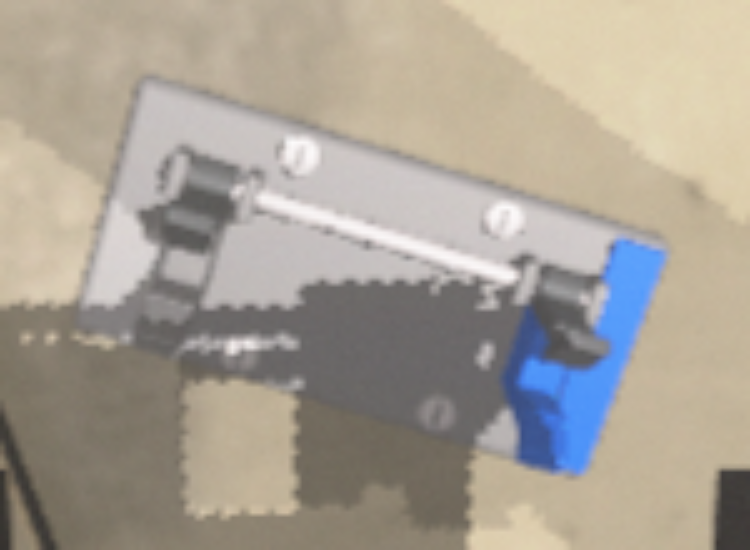

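Blue clip: centre (0.4534, 0.3227), +y axis at 55.2°, channel centred. On to the blue marker.

```bash
python3 -m inch '[{"slide":[-0.98,-0.74,0.1],"angular":[0,0,0.9],"claw":1},{"slide":[-0.98,-0.74,0.1],"angular":[0,0,0.9],"claw":1},{"slide":[-0.98,-0.74,0.1],"angular":[0,0,0.9],"claw":1},{"slide":[-0.98,-0.74,0.1],"angular":[0,0,0.9],"claw":1},{"slide":[-0.98,-0.74,0.1],"angular":[0,0,0.9],"claw":1},{"slide":[-0.98,-0.74,0.1],"angular":[0,0,0.9],"claw":1},{"slide":[-0.98,-0.74,0.1],"angular":[0,0,0.9],"claw":1}]' | head -2
python3 -m inch '[{"slide":[-0.336,-0.66,0],"angular":[0,0,0.9],"claw":1},{"slide":[-0.336,-0.66,0],"angular":[0,0,0.9],"claw":1},{"slide":[-0.336,-0.66,0],"angular":[0,0,0.9],"claw":1},{"slide":[-0.336,-0.66,0],"angular":[0,0,0.9],"claw":1},{"slide":[-0.336,-0.66,0],"angular":[0,0,0.9],"claw":1}]' | head -2
python3 -m inch '[{"slide":[0,0,0],"angular":[0,0,0.89],"claw":1},{"slide":[0,0,0],"angular":[0,0,0.89],"claw":1},{"slide":[0,0,0],"angular":[0,0,0.89],"claw":1},{"slide":[0,0,0],"angular":[0,0,0.89],"claw":1},{"slide":[0,0,0],"angular":[0,0,0.89],"claw":1}]'
cat > mark.py <<'E'
import sys
from h import *
col=sys.argv[1]
w=grab('wrist'); save(w,'pics/'+sys.argv[2])
P=world(w).reshape(400,640,3); z=P[...,2]; c=w['color'].astype(int)
for r in ctrl.outline_of(col+'_marker','wrist')[:4]:
    m=r['mask']; K=cv2.dilate(m.astype(np.uint8),np.ones((7,7)))>0
    fl=np.median(z[cv2.dilate(m.astype(np.uint8),np.ones((31,31))).astype(bool)&~K])
    p=K&(z>fl+.004)&(z<fl+.02)
    if p.sum()<50: print('few',r['bbox']); continue
    q=P[p][:,:2].astype(np.float32)*1000
    rect=cv2.minAreaRect(q); mu=q.mean(0); V=np.linalg.eigh(np.cov(q.T))[1][:,1]
    cc=(c[...,2]-c[...,0] if col=='blue' else c[...,0]-c[...,2])>60
    B=P[p&cc][:,:2]*1000; 
    if len(B) and (B.mean(0)-mu)@V<0: V=-V
    t=(q-mu)@V; n=(q-mu)@np.array([-V[1],V[0]])
    C=mu+V*(t.min()+t.max())/2
    print(round(r['confidence'],2),np.round(r['bbox']),'floor',fl.round(4),'top',np.percentile(z[p],95).round(4),'rect',np.round(rect,1) if 0 else rect,'C',C.round(1),'len',(t.max()-t.min()).round(1),'wid',np.percentile(n,[1,50,99]).round(1),'capdir',np.degrees(np.arctan2(V[1],V[0])).round(1),'capn',len(B),'rgb',np.median(w['color'][p],0))
E
python3 mark.py blue w2.png; python3 -c "
from h import *
need(.576,-.104,.15,-8)"
```

```text
time: 2.4
position: [0.632, 0.0626, 0.1582]
time: 2.9
position: [0.5724, -0.1128, 0.1591]
time: 3.4
position: [0.5746, -0.1052, 0.1585]
tool_rot: [-2.367, -2.065, -0.0]
ft_force: [-0.3, -0.0, -0.0]
grip_width: 1.0
grip_force: 0.0
0.91 [327. 193.  13. 106.] floor 0.0017 top 0.0122 rect ((577.777587890625, -112.47998046875), (114.7345962524414, 11.015046119689941), 82.15718841552734) C [ 577.5 -112.4] len 114.7 wid [-5.3  0.1  5.6] capdir -98.0 capn 94 rgb [244. 237. 224.]
slide [0.0083 0.0049 0.0343] turn [ 0.0001 -0.0005  0.0039] yaw -7.88 t 3.5 pos [ 0.5745 -0.1059  0.1586] F [ 0.4 -0.2 -0.3] grip 1.0 0.0
```

View pics/w2.png

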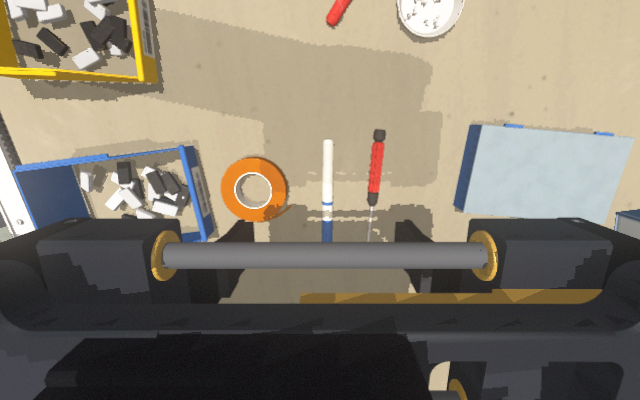

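The view shows the blue marker at px (327,193) with its capped end hidden by the gripper; the driver (375,170) and tape (253,190) sit close on both sides, so I use a narrower opening. I step back to see the full length.

```bash
python3 -m inch '[{"slide":[-0.3,0,0],"angular":[0,0,0],"claw":-0.1},{"slide":[-0.3,0,0],"angular":[0,0,0],"claw":-0.1},{"slide":[-0.3,0,0],"angular":[0,0,0],"claw":-0.1}]' | head -2
python3 mark.py blue w3.png; python3 -c "
from h import *
need(.5768,-.118,.0145,-8)"
```

```text
time: 3.8
position: [0.5622, -0.1865, 0.159]
0.76 [330. 119.  13. 130.] floor 0.0015 top 0.0123 rect ((577.109130859375, -117.89016723632812), (126.43428039550781, 11.79124641418457), 81.5402603149414) C [ 576.4 -117.8] len 126.4 wid [-5.4 -0.   5.4] capdir -98.2 capn 344 rgb [244.  238.5 225. ]
slide [0.2571 0.0162 0.5764] turn [ 0.0002 -0.0014 -0.0037] yaw -8.11 t 3.9 pos [ 0.5637 -0.1812  0.1586] F [0.  0.4 0. ] grip 0.719 0.0
```

```bash
python3 -m inch '[{"slide":[0.257,0.016,0.3],"angular":[0,0,0],"claw":-0.1},{"slide":[0.257,0.016,0.3],"angular":[0,0,0],"claw":-0.1},{"slide":[0.257,0.016,0.3],"angular":[0,0,0],"claw":-0.1},{"slide":[0.257,0.016,0.45],"angular":[0,0,0],"claw":-0.1},{"slide":[0.257,0.016,0.577],"angular":[0,0,0],"claw":-0.1},{"slide":[0.257,0.016,0.577],"angular":[0,0,0],"claw":-0.1},{"slide":[0.257,0.016,0.577],"angular":[0,0,0],"claw":-0.1}]' 30
python3 -c "
from h import *
need(.5767,-.118,.0145,-8.2)"
```

```text
time: 4.6
position: [0.5769, -0.1168, 0.0143]
tool_rot: [-2.37, -2.061, 0.0]
ft_force: [-0.3, -0.0, 0.2]
grip_width: 0.454
grip_force: 0.0
slide [-0.0047 -0.0002 -0.0007] turn [-0.0014 -0.0008  0.0076] yaw -7.97 t 4.6 pos [ 0.5769 -0.1168  0.0143] F [-0.3 -0.   0.2] grip 0.454 0.0
```

```bash
python3 -m inch '[{"slide":[-0.003,0,0],"angular":[0,0,0],"claw":-1},{"slide":[-0.003,0,0],"angular":[0,0,0],"claw":-1},{"slide":[-0.003,0,0],"angular":[0,0,0],"claw":-1},{"slide":[-0.003,0,0],"angular":[0,0,0],"claw":-1},{"slide":[-0.003,0,0],"angular":[0,0,0],"claw":-1},{"slide":[-0.003,0,0],"angular":[0,0,0],"claw":-1},{"slide":[-0.003,0,-0.2],"angular":[0,0,0],"claw":-1},{"slide":[-0.003,0,-0.4],"angular":[0,0,0],"claw":-1},{"slide":[-0.003,0,-0.6],"angular":[0,0,0],"claw":-1},{"slide":[-0.003,0,-0.6],"angular":[0,0,0],"claw":-1}]' 50
python3 -c "
from h import *
need(.4534,.3227,.12,145.2)"
```

```text
time: 5.6
position: [0.5811, -0.1202, 0.172]
tool_rot: [2.367, 2.052, 0.015]
ft_force: [0.0, -0.7, 0.1]
grip_width: 0.126
grip_force: 50.0
slide [ 1.6812 -0.7592  0.2002] turn [ 0.0117  0.0331 -5.1111] yaw -8.14 t 5.6 pos [ 0.5811 -0.1202  0.172 ] F [ 0.  -0.7  0.1] grip 0.126 50.0
```

```bash
python3 -m inch '[{"slide":[1,-0.76,0],"angular":[0,0,-1],"claw":-1},{"slide":[1,-0.76,0],"angular":[0,0,-1],"claw":-1},{"slide":[1,-0.76,0],"angular":[0,0,-1],"claw":-1},{"slide":[1,-0.76,0],"angular":[0,0,-1],"claw":-1},{"slide":[1,-0.76,0],"angular":[0,0,-1],"claw":-1},{"slide":[1,-0.76,0],"angular":[0,0,-1],"claw":-1},{"slide":[1,-0.76,0],"angular":[0,0,-1],"claw":-1}]' | head -3
python3 -m inch '[{"slide":[0.589,0.34,0],"angular":[0,0,-1],"claw":-1},{"slide":[0.589,0.34,0],"angular":[0,0,-1],"claw":-1},{"slide":[0.589,0.34,0],"angular":[0,0,-1],"claw":-1},{"slide":[0.589,0.34,0],"angular":[0,0,-1],"claw":-1},{"slide":[0.589,0.34,0],"angular":[0,0,-1],"claw":-1}]' | head -3
for i in 1 2; do python3 -m inch '[{"slide":[0,0,0],"angular":[0,0,-1],"claw":-1},{"slide":[0,0,0],"angular":[0,0,-1],"claw":-1},{"slide":[0,0,0],"angular":[0,0,-1],"claw":-1},{"slide":[0,0,0],"angular":[0,0,-1],"claw":-1}]' | head -3; done
python3 -c "
from h import *
need(.4534,.3227,.12,145.4); print(ctrl.get_state()['joint_positions'])"
```

```text
time: 6.3
position: [0.4205, 0.1605, 0.1638]
tool_rot: [-1.748, -2.608, -0.001]
time: 6.8
position: [0.4466, 0.3276, 0.1633]
tool_rot: [-1.016, -2.972, 0.0]
time: 7.2
position: [0.4479, 0.3218, 0.1639]
tool_rot: [-0.22, -3.133, 0.002]
time: 7.6
position: [0.4479, 0.3218, 0.1639]
tool_rot: [0.598, -3.083, 0.001]
slide [-0.0218 -0.0045  0.1757] turn [-1.1000e-03 -1.9000e-03 -1.1146e+00] yaw 111.96 t 7.6 pos [0.4479 0.3218 0.1639] F [-0.  -0.6 -0.7] grip 0.127 50.0
[-0.79420651  0.15773727  0.13513196  1.79409047 -0.02217168  1.19222751
  1.30156589]
```

```bash
python3 -m inch '[{"slide":[-0.022,-0.004,0],"angular":[0,0,-1],"claw":-1},{"slide":[-0.022,-0.004,0],"angular":[0,0,-1],"claw":-1},{"slide":[-0.022,-0.004,0],"angular":[0,0,-1],"claw":-1},{"slide":[-0.022,-0.004,0],"angular":[0,0,-1],"claw":-1}]' | head -3
python3 -m inch '[{"slide":[0,0,0.15],"angular":[0,0,-0.115],"claw":-1},{"slide":[0,0,0.15],"angular":[0,0,-0.115],"claw":-1},{"slide":[0,0,0.15],"angular":[0,0,-0.115],"claw":-1}]' | head -3
python3 - <<'E'
from h import *
w=grab('wrist'); np.savez('held.npz',**w); save(w,'pics/w4.png')
need(.4534,.3227,.12,145.4)
E
```

```text
time: 8.0
position: [0.4534, 0.3229, 0.1639]
tool_rot: [1.376, -2.823, 0.001]
time: 8.3
position: [0.4528, 0.3233, 0.1263]
tool_rot: [1.453, -2.783, 0.001]
slide [ 0.0053 -0.0026  0.03  ] turn [-0.0005 -0.0001 -0.0074] yaw 145.18 t 8.35 pos [0.4536 0.3242 0.1275] F [0.2 0.3 0.2] grip 0.126 50.0
```

View pics/w4.png

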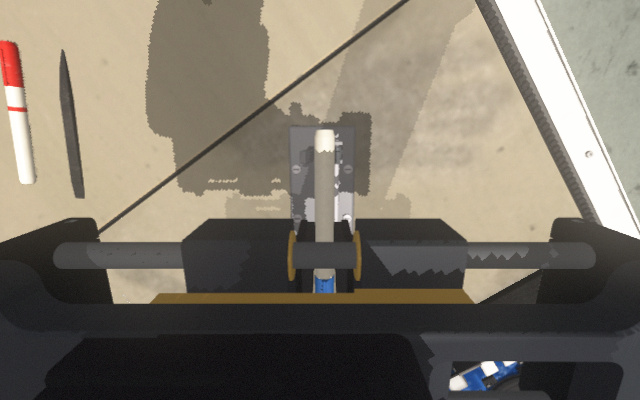

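The wrist view shows the rod held at (324,135–290) over the clip at (322,175), the blue cap on the hidden (blue) end, aligned. I check the tilt and offset numerically.

```bash
cat > held.py <<'E'
from h import *
import sys
w=np.load('held.npz'); w={k:w[k] for k in w.files}
P=world(w); E=np.array(w['extrinsics']); T=E@np.linalg.inv(w['tool_from_camera'])
t=(P-T[:3,3])@T[:3,:3]*1000
v,u=np.mgrid[:400,:640]
s=(abs(t[:,1])<10)&(t[:,0]>13)&(t[:,0]<75)&(t[:,2]>-12)&(t[:,2]<30)&(u.ravel()>305)&(u.ravel()<345)
q=t[s]; print(s.sum(),'xmax',np.percentile(q[:,0],[99,99.9]))
for a in range(15,70,8):
    b=q[(q[:,0]>=a)&(q[:,0]<a+8)]
    if len(b)>5: print(a,len(b),'y',np.percentile(b[:,1],[2,50,98]).round(1),'z top',np.percentile(b[:,2],[5,25]).round(1))
E
python3 held.py
```

```text
1801 xmax [63.9626538  64.45237162]
15 265 y [-5.1  0.8  6.1] z top [2.8 3.5]
23 269 y [-5.1  0.7  6. ] z top [2.7 3.6]
31 274 y [-5.   0.2  5.9] z top [2.8 3.6]
39 283 y [-4.9  0.7  5.8] z top [2.8 3.5]
47 297 y [-4.9  0.2  5.8] z top [2.7 3.5]
55 296 y [-4.8  0.2  5.7] z top [2.8 3.6]
63 54 y [-4.2  0.4  5.1] z top [3.9 4.4]
```

```bash
python3 -m inch '[{"slide":[0.003,-0.003,0.15],"angular":[0,0,0],"claw":-1},{"slide":[0.003,-0.003,0.19],"angular":[0,0,0],"claw":-1},{"slide":[0.003,-0.003,0.21],"angular":[0,0,0],"claw":-1},{"slide":[0.003,-0.003,0.23],"angular":[0,0,0],"claw":-1},{"slide":[0.003,-0.003,0.25],"angular":[0,0,0],"claw":-1}]' 60
python3 -c "
from h import *
need(.4534,.3227,.0444,145.4)"
```

```text
time: 8.85
position: [0.4548, 0.3244, 0.0657]
tool_rot: [-1.457, 2.78, -0.0]
ft_force: [1.5, -2.6, 4.6]
grip_width: 0.125
grip_force: 60.0
slide [0.009  0.0007 0.0851] turn [-0.0029  0.005  -0.0021] yaw 145.34 t 8.85 pos [0.4548 0.3244 0.0657] F [ 1.5 -2.6  4.6] grip 0.125 60.0
```

```bash
python3 -m inch '[{"slide":[0.004,0,0.025],"angular":[0,0,0],"claw":-1},{"slide":[0.005,0,0.045],"angular":[0,0,0],"claw":-1},{"slide":[0.005,0,0.065],"angular":[0,0,0],"claw":-1},{"slide":[0.005,0,0.083],"angular":[0,0,0],"claw":-1},{"slide":[0.005,0,0.09],"angular":[0,0,0],"claw":-1},{"slide":[0.005,0,0.09],"angular":[0,0,0],"claw":-1}]' 60
python3 -c "
from h import *
need(.4534,.3227,.0444,145.4)"
```

```text
time: 9.45
position: [0.4529, 0.3229, 0.0444]
tool_rot: [1.459, -2.782, -0.0]
ft_force: [-3.9, -5.4, 19.5]
grip_width: 0.119
grip_force: 60.0
slide [-0.0004 -0.0019 -0.0001] turn [ 0.0003 -0.0003 -0.0023] yaw 145.33 t 9.45 pos [0.4529 0.3229 0.0444] F [-3.9 -5.4 19.5] grip 0.119 60.0
```

```bash
python3 -m inch '[{"slide":[0,0,0.008],"angular":[0,0,0],"claw":-1},{"slide":[0,0,0.008],"angular":[0,0,0],"claw":-1}]' 60
```

```text
time: 9.65
position: [0.453, 0.3229, 0.0443]
tool_rot: [1.458, -2.782, -0.0]
ft_force: [-8.0, -8.8, 31.8]
grip_width: 0.125
grip_force: 60.0
```

```bash
python3 -m inch '[{"slide":[0,0,-0.012],"angular":[0,0,0],"claw":-0.3},{"slide":[0,0,-0.012],"angular":[0,0,0],"claw":-0.3},{"slide":[0,0,-0.012],"angular":[0,0,0],"claw":-0.3},{"slide":[0,0,-0.012],"angular":[0,0,0],"claw":-0.3},{"slide":[0,0,-0.15],"angular":[0,0,0],"claw":-0.3},{"slide":[0,0,-0.35],"angular":[0,0,0],"claw":-0.3},{"slide":[0,0,-0.5],"angular":[0,0,0],"claw":-0.3},{"slide":[-0.25,0,-0.55],"angular":[0,0,0],"claw":-0.3},{"slide":[-0.25,0,-0.55],"angular":[0,0,0],"claw":-0.3}]' 
python3 - <<'E'
from h import *
w=grab('wrist'); np.savez('chk.npz',**w); save(w,'pics/chk.png',[220,40,420,240],3)
P=world(w)
C=np.array([.4534,.3227]); th=np.radians(55.2); yv=np.array([np.cos(th),np.sin(th)]); xv=np.array([yv[1],-yv[0]])
L=np.c_[(P[:,:2]-C)@xv,(P[:,:2]-C)@yv,P[:,2]]*1000
for y in range(-68,69,8):
    b=L[(abs(L[:,1]-y)<4)&(abs(L[:,0])<7)&(L[:,2]<80)]
    print(y,len(b),'top',np.percentile(b[:,2],[50,90]).round(1) if len(b) else '')
need(.636,.097,.16,137)
E
```

```text
time: 10.55
position: [0.4899, 0.3785, 0.1796]
tool_rot: [-1.459, 2.776, 0.004]
ft_force: [-0.4, 0.2, -0.3]
grip_width: 0.35
grip_force: 0.0
-68 20 top [ 2.8 40.5]
-60 115 top [40.  41.6]
-52 112 top [40.2 41.3]
-44 122 top [41.  50.5]
-36 128 top [40.5 47.1]
-28 115 top [40.1 41.5]
-20 102 top [40.1 41.5]
-12 112 top [40.  41.6]
-4 96 top [40.1 41.5]
4 98 top [40.3 42. ]
12 97 top [40.3 41.5]
20 96 top [40.2 41.7]
28 92 top [40.2 42.4]
36 108 top [40.6 47.9]
44 102 top [41.2 51.3]
52 83 top [40.4 42.5]
60 53 top [39.9 41.4]
68 36 top [1.5 2.8]
slide [ 0.5977 -1.1209  0.0704] turn [0.0009 0.0088 0.2834] yaw 145.5 t 10.6 pos [0.4896 0.3788 0.1783] F [0.7 1.2 0. ] grip 0.348 0.0
```

View pics/chk.png

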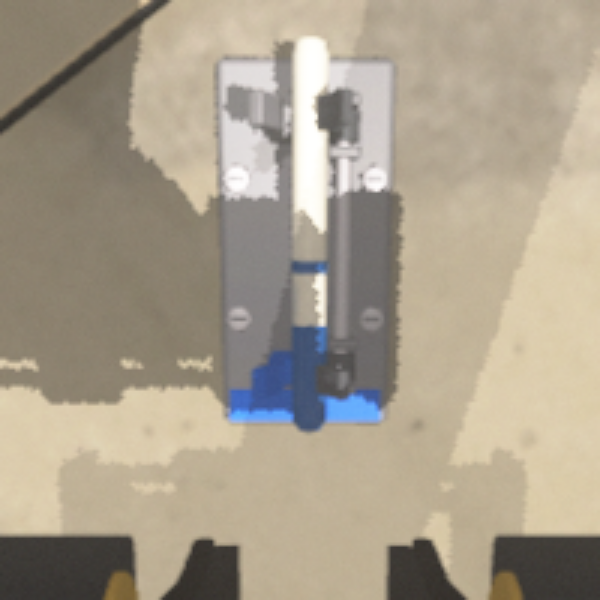

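Blue marker is home: top level at about 41 mm along the whole rod, cap at the blue end, jaw noses over it at (335,110) and (335,370) in the crop. Now the red one.

```bash
python3 -m inch '[{"slide":[0.3,-0.9,0.07],"angular":[0,0,0],"claw":-0.3},{"slide":[0.3,-0.9,0.07],"angular":[0,0,0],"claw":-0.3},{"slide":[0.3,-0.9,0.07],"angular":[0,0,0],"claw":-0.3},{"slide":[0.3,-0.9,0.07],"angular":[0,0,0],"claw":-0.3},{"slide":[0.3,-0.9,0.07],"angular":[0,0,0],"claw":-0.3}]' | head -2
python3 -m inch '[{"slide":[0,-0.22,0],"angular":[0,0,0.28],"claw":-0.3},{"slide":[0,-0.22,0],"angular":[0,0,0.28],"claw":-0.3},{"slide":[0,-0.22,0],"angular":[0,0,0.28],"claw":-0.3},{"slide":[0,-0.22,0],"angular":[0,0,0.28],"claw":-0.3}]' | head -2
python3 mark.py red w5.png; python3 -c "
from h import *
need(.636,.097,.014,137)"
```

```text
time: 11.1
position: [0.6314, 0.1803, 0.1584]
time: 11.5
position: [0.6746, 0.1547, 0.1588]
0.63 [313. 126.  23. 126.] floor 0.0015 top 0.0123 rect ((642.5454711914062, 101.09162139892578), (125.78443908691406, 12.946635246276855), 49.05095672607422) C [642.7 101. ] len 125.8 wid [-5.8 -0.1  6. ] capdir -131.4 capn 522 rgb [222. 188. 169.]
slide [ 0.2768 -0.0473  0.5822] turn [0.0032 0.0001 0.0043] yaw 137.13 t 11.6 pos [0.6746 0.1556 0.1596] F [-0.1 -0.3 -0.4] grip 0.352 0.0
```

View pics/w5.png

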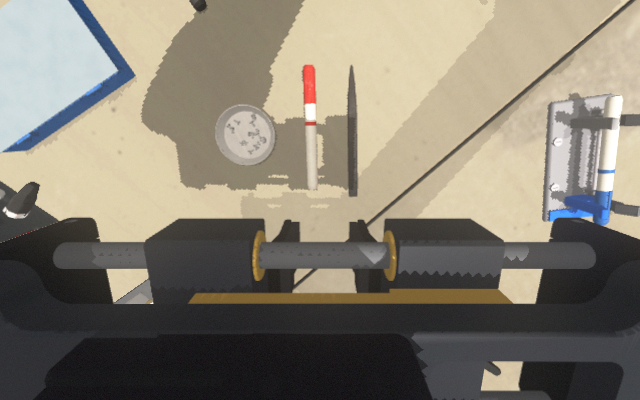

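The view shows the red marker at px (312,126), cap up (310,80), between the spudger (352,130) and dish (245,135). A 30 mm opening clears both.

```bash
python3 -c "
from h import *
need(.6426,.1010,.0142,138.8)"
```

```text
slide [ 0.2472 -0.0558  0.5814] turn [ 0.0032  0.0001 -0.0557] yaw 137.13 t 11.6 pos [0.6746 0.1556 0.1596] F [-0.1 -0.3 -0.4] grip 0.352 0.0
```

```bash
python3 -m inch '[{"slide":[0.247,-0.056,0.3],"angular":[0,0,-0.056],"claw":-0.3},{"slide":[0.247,-0.056,0.3],"angular":[0,0,-0.056],"claw":-0.3},{"slide":[0.247,-0.056,0.3],"angular":[0,0,-0.056],"claw":-0.3},{"slide":[0.247,-0.056,0.45],"angular":[0,0,-0.056],"claw":-0.3},{"slide":[0.247,-0.056,0.5],"angular":[0,0,-0.056],"claw":-0.3},{"slide":[0.247,-0.056,0.5],"angular":[0,0,-0.056],"claw":-0.3}]' 50 | head -2
python3 -c "
from h import *
need(.6426,.1010,.0142,138.8)"
```

```text
time: 12.2
position: [0.6418, 0.1, 0.0329]
slide [-0.0053 -0.0001  0.0747] turn [ 0.0064 -0.0064 -0.0019] yaw 138.74 t 12.2 pos [0.6418 0.1    0.0329] F [ 0.  -0.7  0.6] grip 0.356 0.0
```

```bash
python3 -m inch '[{"slide":[-0.004,0,0.075],"angular":[0,0,0],"claw":-0.3},{"slide":[-0.004,0,0.075],"angular":[0,0,0],"claw":-0.3},{"slide":[-0.004,0,0.075],"angular":[0,0,0],"claw":-0.3},{"slide":[-0.004,0,0.075],"angular":[0,0,0],"claw":-1},{"slide":[-0.004,0,0.075],"angular":[0,0,0],"claw":-1},{"slide":[-0.004,0,0.075],"angular":[0,0,0],"claw":-1},{"slide":[-0.004,0,0.075],"angular":[0,0,0],"claw":-1},{"slide":[-0.004,0,0.075],"angular":[0,0,0],"claw":-1}]' 50
python3 -m inch '[{"slide":[0,0,-0.2],"angular":[0,0,0],"claw":-1},{"slide":[0,0,-0.4],"angular":[0,0,0],"claw":-1},{"slide":[0,0,-0.6],"angular":[0,0,0],"claw":-1},{"slide":[0,0,-0.6],"angular":[0,0,0],"claw":-1}]'
python3 -c "
from h import *
need(.498,-.331,.18,1)"
```

```text
time: 13.0
position: [0.645, 0.0996, 0.0168]
tool_rot: [-1.293, 2.862, 0.0]
ft_force: [-1.0, 0.3, 4.6]
grip_width: 0.122
grip_force: 50.0
time: 13.4
position: [0.6495, 0.0998, 0.175]
tool_rot: [-1.287, 2.85, -0.005]
ft_force: [1.1, -0.5, 0.1]
grip_width: 0.123
grip_force: 50.0
slide [ 1.6932 -0.6851 -0.034 ] turn [0.0196 0.0308 4.5868] yaw 138.6 t 13.4 pos [0.6495 0.0998 0.175 ] F [ 1.1 -0.5  0.1] grip 0.123 50.0
```

```bash
python3 -m inch '[{"slide":[1,-0.32,0],"angular":[0,0,1],"claw":-1},{"slide":[1,-0.32,0],"angular":[0,0,1],"claw":-1},{"slide":[1,-0.32,0],"angular":[0,0,1],"claw":-1},{"slide":[1,-0.32,0],"angular":[0,0,1],"claw":-1},{"slide":[1,-0.32,0],"angular":[0,0,1],"claw":-1},{"slide":[1,-0.32,0],"angular":[0,0,1],"claw":-1}]' | head -3
python3 -m inch '[{"slide":[0.75,-0.8,0],"angular":[0,0,1],"claw":-1},{"slide":[0.75,-0.8,0],"angular":[0,0,1],"claw":-1},{"slide":[0.75,-0.8,0],"angular":[0,0,1],"claw":-1},{"slide":[0.75,-0.8,0],"angular":[0,0,1],"claw":-1},{"slide":[0.75,-0.8,0],"angular":[0,0,1],"claw":-1},{"slide":[0.75,-0.8,0],"angular":[0,0,1],"claw":-1}]' | head -3
for i in 1 2; do python3 -m inch '[{"slide":[0,0,0],"angular":[0,0,1],"claw":-1},{"slide":[0,0,0],"angular":[0,0,1],"claw":-1},{"slide":[0,0,0],"angular":[0,0,1],"claw":-1},{"slide":[0,0,0],"angular":[0,0,1],"claw":-1}]' | head -3; done
python3 -m inch '[{"slide":[0,0,0],"angular":[0,0,0.587],"claw":-1},{"slide":[0,0,0],"angular":[0,0,0.587],"claw":-1},{"slide":[0,0,0],"angular":[0,0,0.587],"claw":-1},{"slide":[0,0,0],"angular":[0,0,0.587],"claw":-1}]' | head -3
python3 - <<'E'
from h import *
w=grab('wrist'); np.savez('held.npz',**w); np.savez('rclip.npz',**w); save(w,'pics/w6.png')
need(.498,-.331,.18,1)
E
python3 held.py; python3 clip.py rclip.npz red rc.png
```

```text
time: 14.0
position: [0.5361, -0.1482, 0.1659]
tool_rot: [0.494, -3.101, 0.004]
time: 14.6
position: [0.4224, -0.3948, 0.166]
tool_rot: [-0.32, -3.125, 0.004]
time: 15.0
position: [0.4258, -0.3899, 0.1654]
tool_rot: [-1.116, -2.936, -0.0]
time: 15.4
position: [0.426, -0.3898, 0.1654]
tool_rot: [-1.837, -2.548, -0.0]
time: 15.8
position: [0.4259, -0.39, 0.1657]
tool_rot: [-2.197, -2.245, 0.0]
slide [ 0.2302  0.2936 -0.057 ] turn [-0.0004 -0.0004  0.0072] yaw 1.22 t 15.85 pos [ 0.4258 -0.3901  0.1657] F [-1.  -0.  -0.3] grip 0.12 50.0
1790 xmax [63.1508516  63.71140372]
15 255 y [-5.6 -0.2  5.7] z top [4.9 5.9]
23 265 y [-6.  -0.2  5.7] z top [4.1 5.5]
31 285 y [-6.1 -0.2  5.6] z top [3.9 5.1]
39 296 y [-6.  -0.2  5.5] z top [3.9 5.1]
47 297 y [-5.9 -0.2  5.4] z top [3.9 5.2]
55 301 y [-5.9 -0.2  5.3] z top [4.7 5.8]
63 30 y [-3.8  0.   3.9] z top [6.2 7.5]
floor z 0.0015246798588120225 plate z 0.0077122823865699575
minrect 499.2445373535156 -333.31622314453125 131.4449462890625 63.97431945800781 80.92591094970703
colour n 1102
yaxis deg 80.92591094970703
x pct [-31.5 -30.6  -2.6  29.4  31. ] y [-64.5 -62.1   5.2  62.5  64.8]
-42 20 149 y [-45.9 -39.9 -36.8] x hist [ 0  0  0  0 28 10  9 12 33 51  6  0  0  0  0  0]
-42 35 130 y [-45.9 -40.6 -36.8] x hist [ 0  0  0  0 22 17 11  2  0 39 37  2  0  0  0  0]
-42 50 176 y [-46.  -41.5 -37. ] x hist [ 0  0  0  0 32 32 12  0  0  0 41 50  9  0  0  0]
42 20 189 y [37.  39.7 46. ] x hist [ 0  0  0  1 37  9 12 18 44 58  9  1  0  0  0  0]
42 35 162 y [37.1 40.3 46. ] x hist [ 0  0  0  0 33 19 11  1  0 57 40  1  0  0  0  0]
42 50 222 y [37.3 41.8 46.2] x hist [ 0  0  0  0 45 36 17  0  0  0 54 61  9  0  0  0]
```

View pics/w6.png

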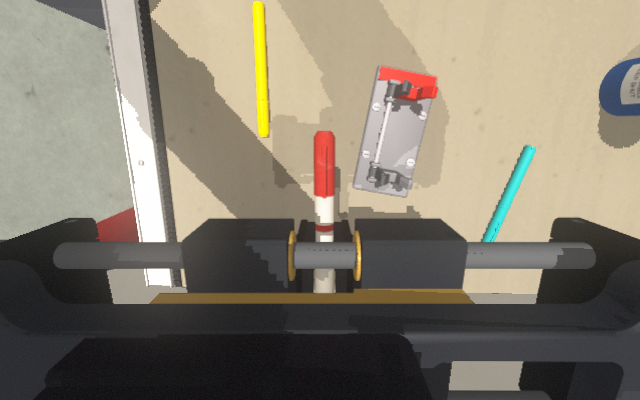

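The view shows the held red rod (324,130–290, cap up) and the red clip at (397,130), red end up: same direction, so the orientation is right. The clip's centre is (0.4987, -0.3332) with its axis at 80.9°.

```bash
python3 -c "
from h import *
need(.4987,-.3332,.12,-9.1)"
```

```text
slide [0.2218 0.2963 0.1834] turn [-2.000e-04 -3.000e-04  3.427e-01] yaw 1.18 t 15.9 pos [ 0.4258 -0.3902  0.1659] F [0.5 0.1 0.3] grip 0.123 50.0
```

```bash
python3 -m inch '[{"slide":[0.222,0.296,0],"angular":[0,0,0.343],"claw":-1},{"slide":[0.222,0.296,0],"angular":[0,0,0.343],"claw":-1},{"slide":[0.222,0.296,0.18],"angular":[0,0,0.343],"claw":-1},{"slide":[0.222,0.296,0.18],"angular":[0,0,0.343],"claw":-1},{"slide":[0.222,0.296,0.18],"angular":[0,0,0.343],"claw":-1},{"slide":[0.222,0.296,0.18],"angular":[0,0,0.343],"claw":-1}]'  60
python3 -c "
from h import *
need(.4987,-.3332,.0463,-9.1)"
```

```text
time: 16.5
position: [0.4984, -0.3355, 0.1228]
tool_rot: [2.394, 2.031, 0.001]
ft_force: [0.0, 0.0, -0.3]
grip_width: 0.122
grip_force: 60.0
slide [ 0.0095 -0.0009  0.3058] turn [ 0.004   0.002  -0.0092] yaw -9.38 t 16.5 pos [ 0.4984 -0.3355  0.1228] F [ 0.   0.  -0.3] grip 0.122 60.0
```

```bash
python3 -m inch '[{"slide":[0.007,0,0.12],"angular":[0,0,-0.008],"claw":-1},{"slide":[0.007,0,0.16],"angular":[0,0,-0.008],"claw":-1},{"slide":[0.007,0,0.18],"angular":[0,0,-0.008],"claw":-1},{"slide":[0.007,0,0.2],"angular":[0,0,-0.008],"claw":-1},{"slide":[0.007,0,0.22],"angular":[0,0,-0.008],"claw":-1}]' 60
python3 -c "
from h import *
need(.4987,-.3332,.0463,-9.1)"
```

```text
time: 17.0
position: [0.4994, -0.3326, 0.0668]
tool_rot: [2.389, 2.038, 0.001]
ft_force: [-0.0, 0.2, 1.2]
grip_width: 0.123
grip_force: 60.0
slide [-0.0029 -0.0025  0.0819] turn [0.0031 0.0008 0.0014] yaw -9.06 t 17.0 pos [ 0.4994 -0.3326  0.0668] F [-0.   0.2  1.2] grip 0.123 60.0
```

```bash
python3 -m inch '[{"slide":[-0.002,-0.001,0.025],"angular":[0,0,0],"claw":-1},{"slide":[-0.002,-0.001,0.045],"angular":[0,0,0],"claw":-1},{"slide":[-0.002,-0.001,0.065],"angular":[0,0,0],"claw":-1},{"slide":[-0.002,-0.001,0.082],"angular":[0,0,0],"claw":-1},{"slide":[-0.002,-0.001,0.09],"angular":[0,0,0],"claw":-1},{"slide":[-0.002,-0.001,0.09],"angular":[0,0,0],"claw":-1}]' 60
```

```text
time: 17.6
position: [0.4987, -0.3323, 0.0466]
tool_rot: [-2.388, -2.038, -0.003]
ft_force: [-5.6, 4.5, 24.8]
grip_width: 0.121
grip_force: 60.0
```

```bash
python3 -m inch '[{"slide":[0,0,0.008],"angular":[0,0,0],"claw":-1},{"slide":[0,0,0.008],"angular":[0,0,0],"claw":-1}]' 60 | sed -n '2p;4p'
python3 -m inch '[{"slide":[0,0,-0.012],"angular":[0,0,0],"claw":-0.3},{"slide":[0,0,-0.012],"angular":[0,0,0],"claw":-0.3},{"slide":[0,0,-0.012],"angular":[0,0,0],"claw":-0.3},{"slide":[0,0,-0.012],"angular":[0,0,0],"claw":-0.3},{"slide":[0,0,-0.15],"angular":[0,0,0],"claw":-0.3},{"slide":[0,0,-0.35],"angular":[0,0,0],"claw":-0.3},{"slide":[0,0,-0.5],"angular":[0,0,0],"claw":-0.3},{"slide":[-0.25,0,-0.55],"angular":[0,0,0],"claw":-0.3},{"slide":[-0.25,0,-0.55],"angular":[0,0,0],"claw":-0.3}]' 
python3 - <<'E'
from h import *
def prof(P,C,deg):
    th=np.radians(deg); yv=np.array([np.cos(th),np.sin(th)]); xv=np.array([yv[1],-yv[0]])
    L=np.c_[(P[:,:2]-C)@xv,(P[:,:2]-C)@yv,P[:,2]]*1000
    for y in range(-60,61,12):
        b=L[(abs(L[:,1]-y)<4)&(abs(L[:,0])<7)&(L[:,2]<80)]
        print(y,len(b),'top',np.percentile(b[:,2],[50,90]).round(1) if len(b) else '')
    b=L[(abs(L[:,0])<5)&(L[:,2]>35)&(L[:,2]<45)&(abs(L[:,1])<90)]; print('ends',np.percentile(b[:,1],[.3,99.7]).round(1),'x med',np.median(b[:,0]).round(1))
w=grab('wrist'); save(w,'pics/chk2.png',[220,40,420,240],3)
prof(world(w),np.array([.4987,-.3332]),80.9)
b=np.load('chk.npz'); b={k:b[k] for k in b.files}; prof(world(b),np.array([.4534,.3227]),55.2)
t=grab('top'); save(t,'pics/top2.png',[190,110,490,290],2.6)
E
```

```text
position: [0.4987, -0.3323, 0.0465]
ft_force: [-9.9, 9.5, 38.1]
time: 18.7
position: [0.4876, -0.3987, 0.1812]
tool_rot: [2.389, 2.033, -0.003]
ft_force: [-0.7, -1.0, 1.6]
grip_width: 0.35
grip_force: 0.0
-60 63 top [39.6 41.6]
-48 78 top [40.7 47.5]
-36 105 top [40.4 46.4]
-24 94 top [40.1 41.7]
-12 96 top [40.2 41.4]
0 94 top [40.4 41.7]
12 108 top [40.3 41.7]
24 106 top [40.3 41.7]
36 127 top [40.9 48.2]
48 115 top [40.9 45.3]
60 101 top [39.9 41.4]
ends [-61.  64.] x med 0.6
-60 115 top [40.  41.6]
-48 111 top [40.7 47.1]
-36 128 top [40.5 47.1]
-24 112 top [40.2 41.5]
-12 112 top [40.  41.6]
0 97 top [40.1 41.6]
12 97 top [40.3 41.5]
24 93 top [40.2 42.4]
36 108 top [40.6 47.9]
48 89 top [40.9 44.2]
60 53 top [39.9 41.4]
ends [-64.3  60.8] x med 0.2
```

View pics/chk2.png

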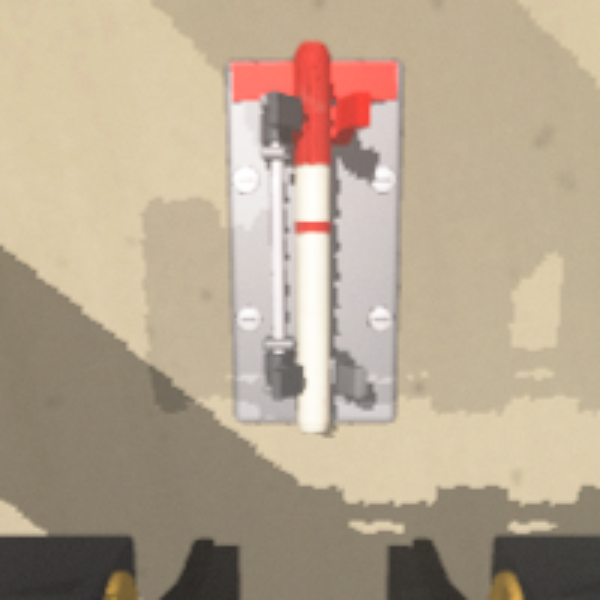

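View pics/top2.png

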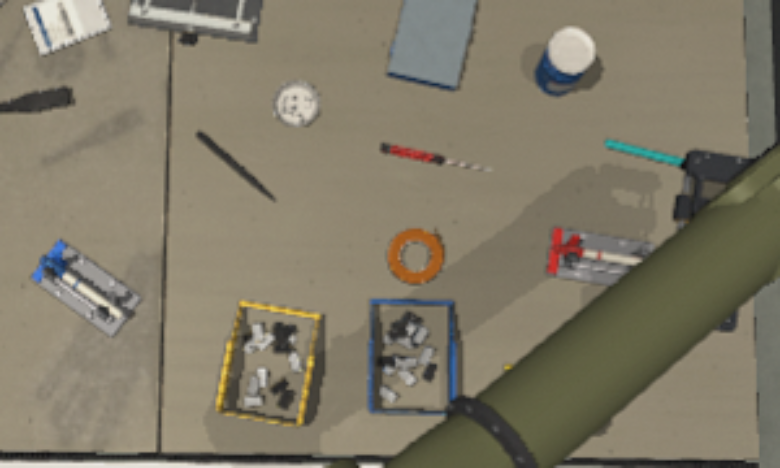

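Both rods lie level with their tops at 41 mm. They are centred within about 1.7 mm, with caps at the coloured ends and the jaw noses over them; the bystanders are where they were. I'm handing in.

```bash
python3 -c "
from bench import ctrl
print(ctrl.close_job())"
```

```text
the job is handed in; nothing more can be done
None
```

Both markers are fully home in the clips of their own colour, caps at the coloured ends and jaws over them; nothing else on the bench appeared moved, and I handed the job in at about 19 s (the hand-in returned no verdict).

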